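Post the small cutting board into the drying dock past its sprung flap

ROBOT

A 6-joint arm with a two-finger parallel gripper is mounted at the origin on a cart in front of the work surface, level with it; the furniture and walls round the work are solid. World frame = base frame: x ahead of the robot, y to its left, z up, the work surface at z = 0. Lengths are in m, angles in rad, forces in N, time in s.
With the tool pointing down it reaches from about 0.35 to 0.975 m from the base axis. Payload 4.9 kg.
Tool frame: the origin (TCP) lies on the centre line of the jaws, within the pads' length; the fingertips stand 14 mm ahead of it and the grasp point (between the pads) lies 5 mm behind it (manip.nose_length is the distance from the TCP to the fingertips, in m); z points along the fingers, y is the line along which they close (so a half turn about z gives the same grasp; the last joint's range is limited). The gripper opens to 85 mm and grips with 20 to 120 N. Pads are 22 mm wide; open, the fingers measure 114 mm over their backs; the gripper's body (76 mm by 85 mm) begins 54 mm behind the grasp point. The pads swing forward as they close: fully open they stand 13 mm farther back than shut.
Start: joints at [1.036, 0.053, 1.613, -0, 1.476, -0.119], TCP at [0.252, 0.572, 0.245] pointing down, gripper open.
Joint ranges: [-3.01, 3.01], [-1.01, 2.22], [0.06, 2.58], [-1.02, 4.17], [0.09, 2.62], [-3.14, 3.14]. Speed limits (rad/s): [2.57, 2.57, 3.14, 3.14, 3.14, 3.14].

INTERFACE

Orientations are given as a unit quaternion [w, x, y, z].
In Python, from plant import manip, imaging gives the robot as it stands.
- The arm moves only by the tool play_rows, never from a script. Its argument "commands" is a list of rows, each a list of 6 numbers: the shift along the tool's x, y, z in mm, then the turn, a rotation vector about the tool's x, y, z in degrees. A call has 1 to 5 rows; each row shifts and turns the commanded pose from where the row before left it, along the tool's axes as they then stand; what a row does not reach is not made up. A row lasts 1/12 s, in which the tool goes at most 41.7 mm and 7.16 degrees, less where a joint would pass 70% of its speed; a pose out of reach is approached as far as the arm can. A call is refused whole if a number of a shift passes 41.7 or a number of a turn 7.16, either way. A call with a gripper value outside its range is refused whole. "hand" is the finger opening in mm, from 0 to 85.4, set as the call begins (left out, the last holds). The fingers move at their own pace and stop on an object; the grip force is fixed at half the most. Time passes only in rows, so rows that do not move let the fingers close. It gives the time, the measured TCP pose, the force, the opening and the grip force at its end, in the units of the state.
- manip.state(): the state, without advancing time (a new reading comes with each control period).
- imaging.grab_frame(name): name is "scene" or "top" or "wrist"; returns a dict with "image" (420x560x3 uint8, red, green, blue), "fx", "fy", "cx", "cy" (pixels), "R" (3x3) and "t" (3): a world point X has camera coordinates R X + t; the wrist camera has in their place "mount" (4x4, takes a point from camera to tool coordinates, whose origin is the TCP and whose axes are the flange's). Camera axes: x right, y down, z forward; pixel columns grow to the right and rows downward; lengths in m; the calibration is good to about 2 mm. A picture is of the moment at which its call begins: read the wrist's pose just before it. There is no depth.
- manip.job_done(): hands the job in; it is judged then, once.
The state is a dict: "time": time; "joint_pos": joint angles; "joint_vel": joint speeds; "joint_efforts": joint torques, N m; "tool_pos": TCP position; "tool_rot": TCP orientation; "contact_force": force on the tool from outside, world axes, zero at the start; "ft_torque": the same for the moment, N m; "gripper_width": opening from 0.0 (shut) to 1.0 (fully open); "grasp_force": force on a finger pad.
Only numpy, scipy, OpenCV 4.12 (cv2) and the standard library are available. Lean on these libraries where they do the work, as an engineer would, in place of code of your own. Each camera call takes 0.05 s, during which the arm holds its last target. There are 200 camera calls.

TASK

Stand the small cutting board in the white drying dock: push the dock's sprung flap open with the board's lower edge, keep it open and lower the board on its edge, upright, until it rests on the sprung support hidden inside, then let go of it there. The support's height varies and cannot be seen, so feel for it: set the board down gently, neither dropping it nor ramming it down, and leave the other things on the worktop where they are.

Things in the scene. Friction and masses are not known exactly. Their poses are not given: they have to be found in the camera images.
- board_mid (a point): Centre of the small dark wooden cutting board, a plain rectangular slab: 160 long, 14 thick, 130 high, 0.24 to 0.36 kg. It stands on its long edge in a low light-wood stand (slot floor 8 mm, lips up to 28 mm above the worktop). The point lies 65 mm above its lower edge. Axes: x along its length, y through its thickness, z up
- dock_mouth (a point): Centre of the slot mouth on top of the fixed white drying dock (upright box 72 by 190, plinth 100 by 206), level with the rim, 114 mm above the worktop. Axes: x across the slot, from the front wall (robot's side) to the flap's hinge, y along the slot, z up. The mouth is 60 mm across (x) and 178 mm long (y), walls 6 mm thick, inside floor 102 mm below the rim
- flap (a joint): Angle of the steel flap that shuts the mouth, 0 = level, 5 mm under the rim; grows to 1.45 as it swings down into the box. Hinge along the slot at x = +27 mm of the mouth frame; its free lip, 56 mm from it, lies near the front wall. Spring: 0.6 N at the lip starts it, 1.7 N holds it at 1. With the board in, it leans on the board's far face at 0.7 to 1 and presses it towards the front wall
- big_board_mid (a point): Centre of the larger wooden board, which is too long for the dock: 225 long, 11 thick, 168 high, standing on its long edge in a stand like the other's; the point is 84 mm above its lower edge. It stays where it is
- cup: Striped cup, 82 mm across, 84 high, origin under its centre; stays where it is
- lemon: Lemon, 78 x 55 x 56 mm, origin at its underside; stays where it is
- garlic: Garlic bulb, 60 mm across, 58 high, origin at its underside; stays where it is
- spice: Spice jar, 45 mm across, 106 high, origin under its centre; stays where it is
- slot_way (a point): Point at rim height over the way down: the board's centre line should pass here (19 mm from the slot's middle, so 4 mm off the front wall; over 10 mm off, the lip catches under the board). Below is the hidden support, a pad 52 by 150 mm; its top is 54 to 90 mm under the rim, unmeasured, random. It yields about 2 N per mm for 5 mm, then is hard. With the board on it 37 to 76 mm of the board stand out above the rim

How it is judged:
By the outcome, as a careful person would: the job done as asked, in the order asked, and still so for the second after the job is handed in, with the robot touching nothing.
It also fails if it takes over 64 s, if anything falls off the work surface, if the arm or the gripper's body presses on something with over 40 N, if the wrist force passes 120 N, or if a joint passes its speed limit or range.

## Working session

There is one attempt and no reset: what is moved stays moved. The work goes in short steps, Python scripts to look and compute and a tool call to move; the robot and the scene stay as the last step left them, time stands still between calls to the robot, and variables do not carry over. Pictures are saved under pics/ and viewed, at most 10 in all, crops included, and the job is handed in when it is done.

Besides the shell and the picture viewer there is one more tool, called after "Emit:" as name(argument=value, ...) on one line, values as JSON. play_rows: Moves the arm, as the interface text tells. Its arguments: {"type":"object","properties":{"commands":{"type":"array","items":{"type":"array","items":{"type":"number"}}},"hand":{"type":"number"}},"required":["commands"]}

```bash
mkdir -p pics; ls; python3 - <<'E'
from plant import manip, imaging
import cv2,numpy as np,pickle
s=manip.state();print({k:np.round(v,3) for k,v in s.items()}, manip.nose_length)
for n in("scene","top"):
    f=imaging.grab_frame(n);pickle.dump(f,open(n+".pkl","wb"))
    cv2.imwrite(f"pics/{n}0.png",cv2.resize(f["image"][:,:,::-1],(800,600),interpolation=cv2.INTER_CUBIC))
    print(n,f["fx"],f["cx"],f["cy"],np.round(f["R"],3).tolist(),np.round(-f["R"].T@f["t"],3))
E
```

```text
pics
{'time': np.float64(0.0), 'joint_pos': array([ 1.036,  0.053,  1.614,  0.   ,  1.476, -0.119]), 'joint_vel': array([-0.   , -0.001,  0.002,  0.001, -0.   , -0.   ]), 'joint_efforts': array([ 0.0000e+00, -3.9370e+01, -3.7017e+01, -0.0000e+00,  7.0000e-03,
        0.0000e+00]), 'tool_pos': array([0.252, 0.571, 0.244]), 'tool_rot': array([-0.   ,  0.206,  0.978, -0.001]), 'contact_force': array([-0.317,  0.623,  0.023]), 'ft_torque': array([-0.002,  0.03 ,  0.068]), 'grasp_force': np.float64(0.0), 'gripper_width': np.float64(0.997)} 0.014
scene 505.11693832236324 281.5845293919999 216.600286993603 [[0.817, -0.577, 0.014], [-0.282, -0.42, -0.862], [0.503, 0.7, -0.506]] [-0.245 -1.042  0.85 ]
top 521.7035704485335 270.4858383625992 209.27875494798133 [[-0.019, -1.0, -0.017], [-0.981, 0.022, -0.191], [0.191, 0.013, -0.981]] [0.271 0.015 1.297]
```

View pics/scene0.png

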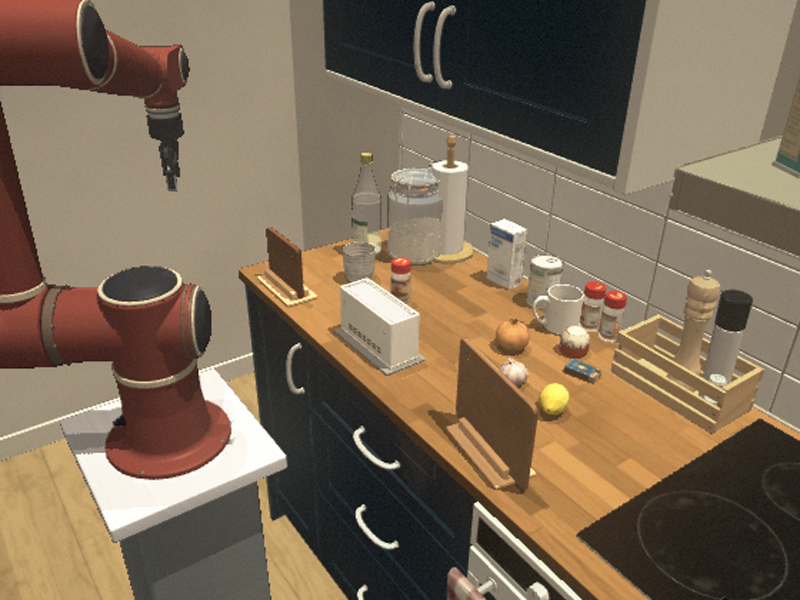

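View pics/top0.png

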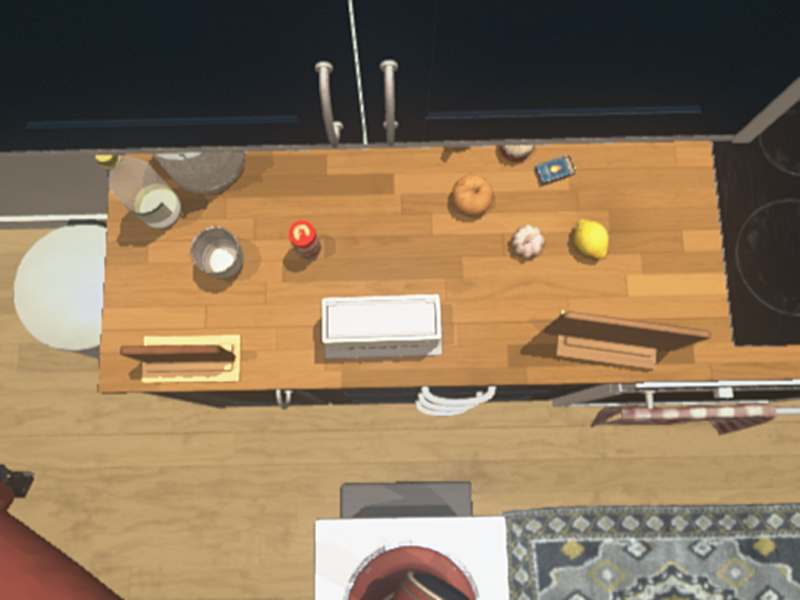

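Scene view: small dark board at left (800x600 px ~285,262) in the light stand, dock at (380,320). Top view: small board around (180,355), dock around (380,325). I'll enlarge both top-view regions.

```bash
python3 - <<'E'
import cv2,numpy as np,pickle
f=pickle.load(open("top.pkl","rb"));im=f["image"][:,:,::-1]
# left/top crop origin, scale 7, 110x42 each
a=im[233:275,75:185];b=im[200:255,215:325]
r=lambda c:cv2.resize(c,None,fx=7,fy=6.0 if 0 else 7,interpolation=cv2.INTER_CUBIC)
A=r(a);B=r(b)[:300]
def grid(I,x0,y0):
    for x in range(0,110,10):cv2.putText(I,str(x0+x),(x*7,8),0,.3,(0,255,255),1);cv2.line(I,(x*7,9),(x*7,14),(0,255,255),1)
    for y in range(0,I.shape[0]//7,5):cv2.putText(I,str(y0+y),(0,y*7+3),0,.3,(0,255,255),1)
    return I
cv2.imwrite("pics/crop_top.png",np.vstack([grid(A,75,233),grid(B.copy(),215,200)]))
E
```

```text
(no output)
```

View pics/crop_top.png

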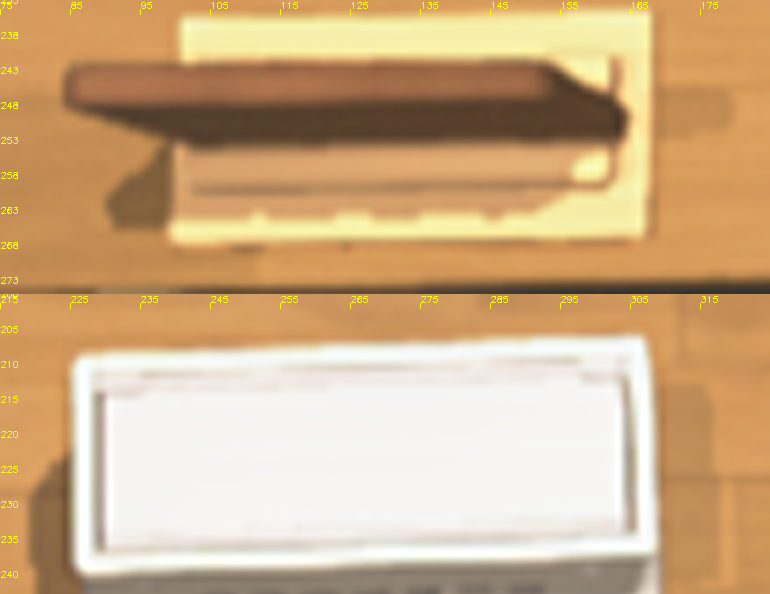

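Crop: board's top face corners at native px (84.4,242.1),(152.3,242.1),(152.3,247.0),(84.4,247.9). Dock rim corners at (225.4,208.7),(307.6,206.1),(308.9,237.4),(226.4,240).

```bash
cat > h.py <<'E'
import numpy as np,pickle
def ray(f,u,v,z,R=None,C=None):
    R=f["R"].T if R is None else R; C=-f["R"].T@f["t"] if C is None else C
    d=R@np.array([(u-f["cx"])/f["fx"],(v-f["cy"])/f["fy"],1]); return C+d*(z-C[2])/d[2]
E
python3 - <<'E'
from h import *
f=pickle.load(open("top.pkl","rb"))
for z,P in((.138,[(84.4,242.1),(152.3,242.1),(152.3,247.0),(84.4,247.9)]),(.114,[(225.4,208.7),(307.6,206.1),(308.9,237.4),(226.4,240)])):
    Q=np.array([ray(f,u-.4,v-.4,z) for u,v in P]);print(Q.round(4).tolist(),Q.mean(0).round(4))
    print(np.linalg.norm(Q-np.roll(Q,-1,0),axis=1).round(4)); d=Q[0]+Q[3]-Q[1]-Q[2]; print("yaw of long axis from +y deg (ccw)",np.degrees(np.arctan2(-d[0],d[1])))
E
```

```text
[[0.4318, 0.4511, 0.138], [0.4286, 0.2978, 0.138], [0.4176, 0.2975, 0.138], [0.4187, 0.4505, 0.138]] [0.4242 0.3742 0.138 ]
[0.1534 0.0111 0.153  0.0131]
yaw of long axis from +y deg (ccw) -0.8114354976674745
[[0.5062, 0.1358, 0.114], [0.5082, -0.0544, 0.114], [0.4352, -0.055, 0.114], [0.4332, 0.1336, 0.114]] [0.4707 0.04   0.114 ]
[0.1902 0.0729 0.1887 0.0731]
yaw of long axis from +y deg (ccw) 0.6003722155257938
```

Emit:
play_rows(commands=[[-29.6,-13.9,-2,0,0,0],[-29.6,-13.9,-2,0,0,0],[-29.6,-13.9,-2,0,0,0],[-29.6,-13.9,-2,0,0,0],[-29.6,-13.9,-2,0,0,0]], hand=85)

```text
time: 0.52
tool_pos: [0.3602, 0.447, 0.2548]
tool_rot: [-0.0, 0.206, 0.979, -0.0]
contact_force: [1.2, -0.0, 0.1]
gripper_width: 0.995
grasp_force: 0.0
```

Emit:
play_rows(commands=[[-29.6,-13.9,-2,0,0,0],[-29.6,-13.9,-2,0,0,0],[-29.6,-13.9,-2,0,0,0],[0,0,0,0,0,6.6],[0,0,0,0,0,6.6]])

```text
time: 0.93
tool_pos: [0.4253, 0.3727, 0.2609]
tool_rot: [-0.0, 0.322, 0.947, -0.0]
contact_force: [0.4, 0.2, -0.8]
gripper_width: 0.996
grasp_force: 0.0
```

Emit:
play_rows(commands=[[0,0,0,0,0,6.6],[0,0,0,0,0,6.6],[0,0,0,0,0,6.6],[0,0,0,0,0,6.6],[0,0,0,0,0,6.6]])

```text
time: 1.35
tool_pos: [0.4239, 0.3741, 0.2606]
tool_rot: [-0.0, 0.576, 0.817, -0.001]
contact_force: [0.1, -0.3, -0.5]
gripper_width: 0.999
grasp_force: 0.0
```

Emit:
play_rows(commands=[[0,0,0,0,0,6.6],[0,0,0,0,0,6.6],[0,0,0,0,0,6.6],[0,0,0,0,0,0],[0,0,0,0,0,0]])

```text
time: 1.77
tool_pos: [0.424, 0.3742, 0.2608]
tool_rot: [-0.0, 0.705, 0.709, -0.0]
contact_force: [0.8, -0.5, 0.5]
gripper_width: 0.997
grasp_force: 0.0
```

```bash
cat >> h.py <<'E'
from scipy.spatial.transform import Rotation as Ro
def st():
    from plant import manip
    s=manip.state();q=s["tool_rot"];R=Ro.from_quat([q[1],q[2],q[3],q[0]]).as_matrix()
    print("t",round(float(s["time"]),2),"tcp",np.round(s["tool_pos"],4),"y-axis",np.round(R[:,1],4),"z",np.round(R[:,2],4),"F",np.round(s["contact_force"],2),"w",round(float(s["gripper_width"]),3),"g",round(float(s["grasp_force"]),1),"q",np.round(s["joint_pos"],2))
    return s["tool_pos"],R
def wrist(name):
    from plant import imaging
    import cv2
    p,R=st();f=imaging.grab_frame("wrist");M=f["mount"]
    f["Rw"]=R@M[:3,:3];f["C"]=p+R@M[:3,3];pickle.dump(f,open(name+".pkl","wb"))
    cv2.imwrite(f"pics/{name}.png",cv2.resize(f["image"][:,:,::-1],(800,600),interpolation=cv2.INTER_CUBIC));return f
E
python3 -c "
from h import *
f=wrist('w1');print(f['mount'].round(3),f['C'])"
```

```text
t 1.77 tcp [0.424  0.3742 0.2608] y-axis [ 1.e+00  6.e-03 -7.e-04] z [-7.e-04 -5.e-04 -1.e+00] F [ 0.79 -0.54  0.51] w 0.997 g 0.0 q [ 0.59 -0.1   1.73  0.    1.5   0.59]
[[-0.001 -0.949 -0.315  0.082]
 [ 1.    -0.    -0.001  0.   ]
 [ 0.001 -0.315  0.949 -0.128]
 [ 0.     0.     0.     1.   ]] [0.42392479 0.45599994 0.38909036]
```

View pics/w1.png

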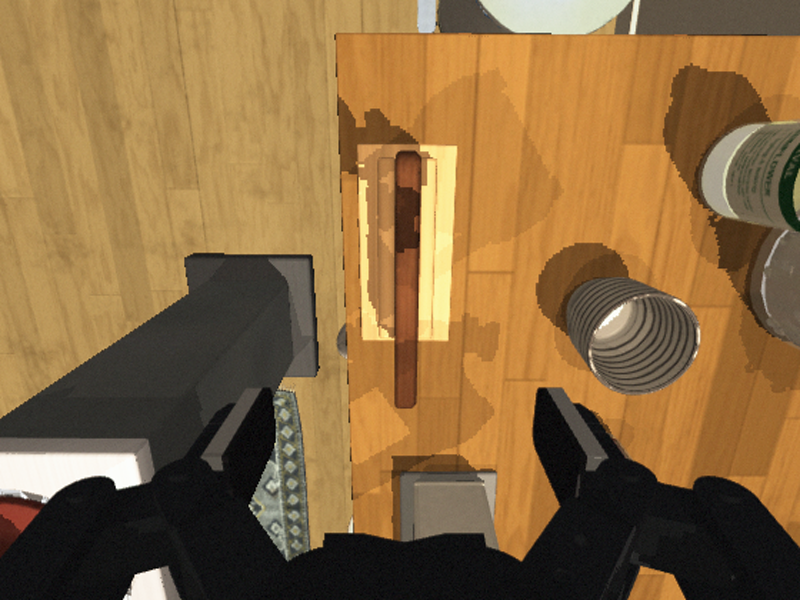

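Wrist view: board's top face spans (396–421, row 152) to (395–417, row 408) in the 800 px picture; dock lies at the bottom, cup at right clear.

```bash
python3 - <<'E'
from h import *
f=pickle.load(open("w1.pkl","rb"))
for P in((396,170),(421,170),(395,400),(417,400),(408,151),(406,408)):
    print(P,ray(f,P[0]*.7,P[1]*.7,.138,f["Rw"],f["C"]).round(4))
E
```

```text
(396, 170) [0.4195 0.4459 0.138 ]
(421, 170) [0.4327 0.446  0.138 ]
(395, 400) [0.4188 0.307  0.138 ]
(417, 400) [0.4327 0.3071 0.138 ]
(408, 151) [0.4258 0.4555 0.138 ]
(406, 408) [0.4258 0.3013 0.138 ]
```

Emit:
play_rows(commands=[[2.8,1,30,0,0,0.3],[0,0,35,0,0,0],[0,0,30,0,0,0],[0,0,25,0,0,0],[0,0,16,0,0,0]])

```text
time: 2.23
tool_pos: [0.4235, 0.376, 0.1215]
tool_rot: [-0.0, 0.707, 0.707, -0.002]
contact_force: [0.0, -0.6, -0.0]
gripper_width: 0.996
grasp_force: 0.0
```

Emit:
play_rows(commands=[[0,0,0,0,0,0],[0,0,0,0,0,0],[0,0,0,0,0,0],[0,0,0,0,0,0],[0,0,0,0,0,0]], hand=0)

```text
time: 2.65
tool_pos: [0.4262, 0.3779, 0.1274]
tool_rot: [0.0, 0.708, 0.706, 0.002]
contact_force: [-1.0, -0.7, -1.0]
gripper_width: 0.292
grasp_force: 0.0
```

Emit:
play_rows(commands=[[0,0,0,0,0,0],[0,0,0,0,0,0],[0,0,0,0,0,0],[0,0,0,0,0,0],[0,0,0,0,0,0]])

```text
time: 3.07
tool_pos: [0.426, 0.3778, 0.1271]
tool_rot: [0.0, 0.708, 0.706, 0.001]
contact_force: [-1.1, -0.7, 6.3]
gripper_width: 0.152
grasp_force: 60.1
```

Emit:
play_rows(commands=[[0,0,0,0,0,0],[0,0,0,0,0,0],[0,0,0,0,0,0],[0,0,0,0,0,0],[0,0,0,0,0,0]])

```text
time: 3.48
tool_pos: [0.426, 0.3778, 0.1271]
tool_rot: [0.0, 0.708, 0.706, 0.001]
contact_force: [-0.2, -0.5, 6.2]
gripper_width: 0.155
grasp_force: 60.1
```

```bash
python3 -c "
from h import *
wrist('w2')"
```

```text
t 3.48 tcp [0.426  0.3778 0.1271] y-axis [ 1.     -0.0021  0.0022] z [ 0.0022  0.0016 -1.    ] F [-0.24 -0.5   6.18] w 0.155 g 60.1 q [0.59 0.02 1.85 0.   1.27 0.6 ]
```

View pics/w2.png

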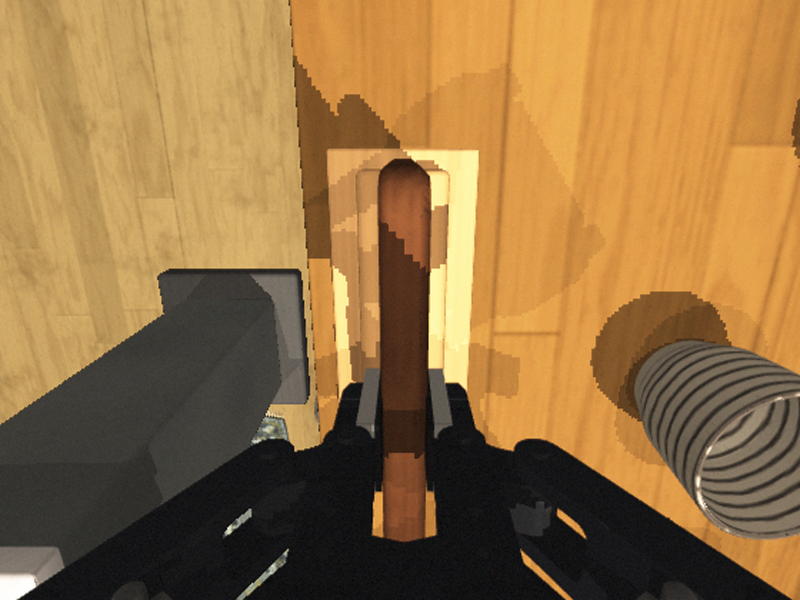

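Board is gripped centrally (pads either side at ~(370–445, 400)), standing upright. Lift and carry over the dock.

Emit:
play_rows(commands=[[0,0,-10,0,0,0],[0,0,-20,0,0,0],[0,0,-35,0,0,0],[0,0,-40,0,0,0],[0,0,-30,0,0,0]])

```text
time: 3.95
tool_pos: [0.4248, 0.3769, 0.2623]
tool_rot: [0.0, 0.708, 0.706, -0.0]
contact_force: [0.9, 0.4, -2.2]
gripper_width: 0.152
grasp_force: 59.2
```

Emit:
play_rows(commands=[[-10,0,-2,0,0,0],[-20,2,0,0,0,0],[-27,2,0,0,0,0],[-27,2,0,0,0,0],[-27,2,0,0,0,0]])

```text
time: 4.37
tool_pos: [0.4317, 0.2644, 0.26]
tool_rot: [-0.001, 0.708, 0.707, -0.002]
contact_force: [0.3, -0.7, -2.5]
gripper_width: 0.152
grasp_force: 59.1
```

Emit:
play_rows(commands=[[-27,2,0,0,0,0],[-27,2,0,0,0,0],[-27,2,0,0,0,0],[-27,2,0,0,0,0],[-27,2,0,0,0,0]])

```text
time: 4.78
tool_pos: [0.4413, 0.1294, 0.2601]
tool_rot: [-0.001, 0.708, 0.706, -0.001]
contact_force: [0.7, -1.6, -4.0]
gripper_width: 0.15
grasp_force: 59.1
```

Emit:
play_rows(commands=[[-27,2,0,0,0,0],[-27,3,0,0,0,0],[-20,3,0,0,0,0],[-10,1.5,0,0,0,0],[-7,0,0,0,0,0]])

```text
time: 5.2
tool_pos: [0.4512, 0.039, 0.2607]
tool_rot: [-0.001, 0.708, 0.706, -0.001]
contact_force: [-0.1, 0.9, -2.6]
gripper_width: 0.152
grasp_force: 59.1
```

Emit:
play_rows(commands=[[0,0,0,0,0,0],[0,0,0,0,0,0],[0,0,0,0,0,0]])

```text
time: 5.45
tool_pos: [0.4517, 0.041, 0.262]
tool_rot: [-0.0, 0.707, 0.707, 0.0]
contact_force: [-1.0, -0.8, -2.8]
gripper_width: 0.153
grasp_force: 59.1
```

```bash
python3 - <<'E'
from h import *
from plant import imaging
import cv2
f=wrist('w3')
g=imaging.grab_frame("scene");t=imaging.grab_frame("top");pickle.dump((g,t),open("gt3.pkl","wb"))
# scene crop x3.6 around dock, and top crop
a=g["image"][150:270,210:320,::-1]; b=t["image"][185:265,205:335,::-1]
A=cv2.resize(a,(440,480),interpolation=cv2.INTER_CUBIC); W=cv2.resize(f["image"][:,:,::-1],(0,0),fx=.64,fy=.64)
B=cv2.resize(b,(360,222),interpolation=cv2.INTER_CUBIC)
o=np.zeros((500,800,3),np.uint8);o[:480,:440]=A;o[:222,440:]=B;o[225:494,440:798]=W[:269,:358]
cv2.imwrite("pics/m3.png",o)
E
```

```text
t 5.45 tcp [0.4517 0.041  0.262 ] y-axis [ 1.e+00 -1.e-03 -5.e-04] z [-5.e-04  6.e-04 -1.e+00] F [-0.99 -0.81 -2.83] w 0.153 g 59.1 q [-0.07 -0.39  1.97  0.    1.56 -0.07]
```

View pics/m3.png

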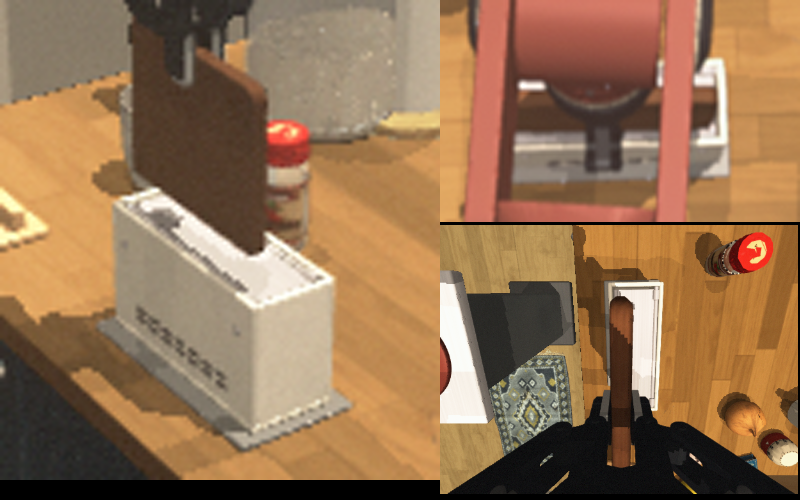

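Composite: board hangs over the front half of the slot, its lower edge above the rim. I'll enlarge the wrist view to refine the dock edges.

```bash
python3 - <<'E'
from h import *
import cv2
f=pickle.load(open("w3.pkl","rb"))
c=cv2.resize(f["image"][80:230,245:365,::-1],None,fx=4,fy=4,interpolation=cv2.INTER_CUBIC)
for i in range(0,120,10):cv2.putText(c,str(245+i),(i*4,8),0,.3,(0,0,255),1)
for i in range(10,150,10):cv2.putText(c,str(80+i),(0,i*4+3),0,.3,(0,0,255),1)
cv2.imwrite("pics/w3c.png",c)
E
```

```text
(no output)
```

View pics/w3c.png

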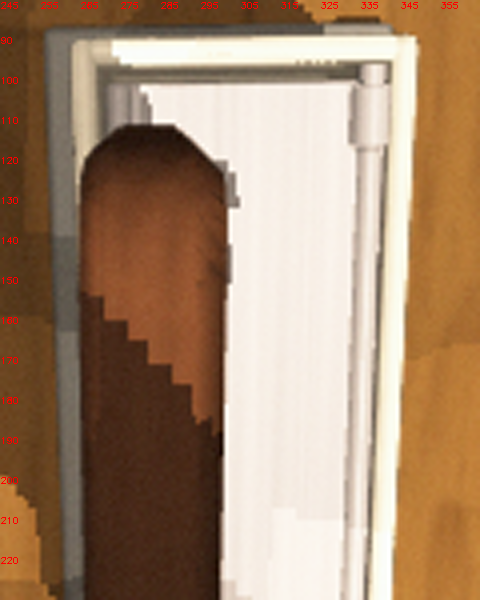

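Rim outer corners at native (263.3,90.5) and (349,90.5); right edge passes (344,200); left edge (265,122).

```bash
python3 - <<'E'
from h import *
f=pickle.load(open("w3.pkl","rb"))
for P in((263.3,90.5),(349,90.5),(346.3,150),(344,200),(342.8,229),(265,122)):
    print(P,ray(f,P[0]-.4,P[1]-.4,.114,f["Rw"],f["C"]).round(4))
E
```

```text
(263.3, 90.5) [0.4358 0.1344 0.114 ]
(349, 90.5) [0.5055 0.1343 0.114 ]
(346.3, 150) [0.5062 0.0864 0.114 ]
(344, 200) [0.5068 0.0416 0.114 ]
(342.8, 229) [0.5074 0.0134 0.114 ]
(265, 122) [0.4367 0.1097 0.114 ]
```

Emit:
play_rows(commands=[[-1,1,6,0,0,-0.7],[0,0,8,0,0,0],[0,0,6,0,0,0],[0,0,5,0,0,0],[0,0,0,0,0,0]])

```text
time: 6.02
tool_pos: [0.4519, 0.0392, 0.235]
tool_rot: [-0.001, 0.704, 0.711, -0.001]
contact_force: [-0.2, -0.3, -3.4]
gripper_width: 0.152
grasp_force: 59.0
```

Emit:
play_rows(commands=[[0,0,2,0,0,0],[0,0,2,0,0,0],[0,0,2,0,0,0]])

```text
time: 6.27
tool_pos: [0.4531, 0.0391, 0.2315]
tool_rot: [0.0, 0.704, 0.711, 0.0]
contact_force: [0.2, -0.1, -3.6]
gripper_width: 0.151
grasp_force: 59.1
```

Emit:
play_rows(commands=[[0,0,2,0,0,0],[0,0,2,0,0,0],[0,0,2,0,0,0]])

```text
time: 6.52
tool_pos: [0.4531, 0.039, 0.2253]
tool_rot: [0.0, 0.704, 0.711, 0.0]
contact_force: [0.2, -1.0, -3.0]
gripper_width: 0.152
grasp_force: 59.2
```

```bash
python3 -c "
from h import *
st()"
```

```text
t 6.52 tcp [0.4531 0.039  0.2253] y-axis [1.0e+00 9.9e-03 6.0e-04] z [ 6.e-04 -1.e-04 -1.e+00] F [ 0.18 -0.95 -2.99] w 0.152 g 59.2 q [-0.08 -0.36  2.02 -0.    1.49 -0.09]
```

Emit:
play_rows(commands=[[0,0,2.5,0,0,0],[0,0,2.5,0,0,0],[0,0,2.5,0,0,0]])

```text
time: 6.77
tool_pos: [0.453, 0.0391, 0.2177]
tool_rot: [0.0, 0.704, 0.711, 0.0]
contact_force: [0.0, 0.1, -2.1]
gripper_width: 0.155
grasp_force: 59.2
```

Emit:
play_rows(commands=[[0,0,2.5,0,0,0],[0,0,2.5,0,0,0],[0,0,2.5,0,0,0]])

```text
time: 7.02
tool_pos: [0.4529, 0.0391, 0.2101]
tool_rot: [-0.0, 0.704, 0.711, 0.0]
contact_force: [-0.7, 0.3, -2.2]
gripper_width: 0.149
grasp_force: 59.3
```

Emit:
play_rows(commands=[[0,0,2.5,0,0,0],[0,0,2.5,0,0,0],[0,0,2.5,0,0,0]])

```text
time: 7.27
tool_pos: [0.4529, 0.0391, 0.2026]
tool_rot: [-0.0, 0.704, 0.711, -0.0]
contact_force: [-1.0, 0.1, -2.2]
gripper_width: 0.155
grasp_force: 59.3
```

Emit:
play_rows(commands=[[0,0,2.5,0,0,0],[0,0,2.5,0,0,0],[0,0,2.5,0,0,0]])

```text
time: 7.52
tool_pos: [0.4534, 0.0391, 0.1954]
tool_rot: [0.001, 0.704, 0.711, 0.001]
contact_force: [1.2, 0.0, -0.7]
gripper_width: 0.152
grasp_force: 59.5
```

Emit:
play_rows(commands=[[0,0,0,0,0,0],[0,0,0,0,0,0]])

```text
time: 7.68
tool_pos: [0.4531, 0.0391, 0.1955]
tool_rot: [0.0, 0.704, 0.711, 0.0]
contact_force: [-0.1, 0.5, -1.5]
gripper_width: 0.148
grasp_force: 59.4
```

```bash
python3 - <<'E'
from h import *
from plant import imaging
import cv2
f=wrist('w4');g=imaging.grab_frame("scene")
for _ in range(3): st()
A=cv2.resize(g["image"][170:270,225:310,::-1],None,fx=4.5,fy=4.5,interpolation=cv2.INTER_CUBIC)
B=cv2.resize(f["image"][60:210,230:370,::-1],None,fx=3,fy=3,interpolation=cv2.INTER_CUBIC)
o=np.zeros((450,A.shape[1]+B.shape[1],3),np.uint8);o[:,:A.shape[1]]=A[:450];o[:450,A.shape[1]:]=B
print(o.shape);cv2.imwrite("pics/m4.png",o)
E
```

```text
t 7.68 tcp [0.4531 0.0391 0.1955] y-axis [1.e+00 1.e-02 5.e-04] z [ 5.e-04 -0.e+00 -1.e+00] F [-0.05  0.55 -1.47] w 0.148 g 59.4 q [-0.08 -0.34  2.05  0.    1.43 -0.09]
t 7.78 tcp [0.4531 0.0391 0.1956] y-axis [9.999e-01 1.000e-02 4.000e-04] z [ 4.e-04 -0.e+00 -1.e+00] F [ 0.05  0.63 -1.41] w 0.153 g 59.4 q [-0.08 -0.34  2.05  0.    1.43 -0.09]
t 7.78 tcp [0.4531 0.0391 0.1956] y-axis [9.999e-01 1.000e-02 4.000e-04] z [ 4.e-04 -0.e+00 -1.e+00] F [ 0.05  0.63 -1.41] w 0.153 g 59.4 q [-0.08 -0.34  2.05  0.    1.43 -0.09]
t 7.78 tcp [0.4531 0.0391 0.1956] y-axis [9.999e-01 1.000e-02 4.000e-04] z [ 4.e-04 -0.e+00 -1.e+00] F [ 0.05  0.63 -1.41] w 0.153 g 59.4 q [-0.08 -0.34  2.05  0.    1.43 -0.09]
(450, 802, 3)
```

View pics/m4.png

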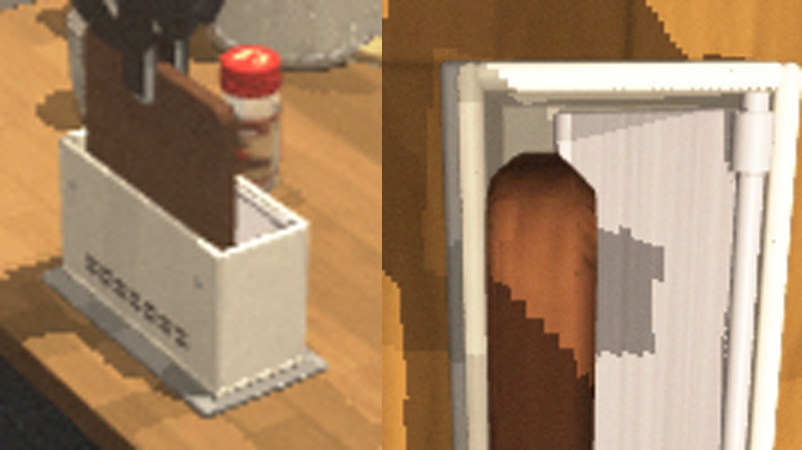

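Flap is open, still under the board's lower edge (37 mm under rim); by geometry it slips to the far face at ~46 mm. Continue down gently.

Emit:
play_rows(commands=[[0,0,2,0,0,0],[0,0,2,0,0,0],[0,0,2,0,0,0]])

```text
time: 8.03
tool_pos: [0.4522, 0.0391, 0.1887]
tool_rot: [-0.001, 0.703, 0.711, -0.001]
contact_force: [-2.0, 0.4, -2.7]
gripper_width: 0.155
grasp_force: 59.1
```

Emit:
play_rows(commands=[[0,0,2,0,0,0],[0,0,2,0,0,0],[0,0,1.5,0,0,0],[0,0,0,0,0,0]])

```text
time: 8.37
tool_pos: [0.4522, 0.0391, 0.1828]
tool_rot: [-0.001, 0.703, 0.711, -0.001]
contact_force: [-2.2, 0.6, -2.9]
gripper_width: 0.148
grasp_force: 59.0
```

Emit:
play_rows(commands=[[0,0,1,0,0,0],[0,0,1,0,0,0],[0,0,1,0,0,0],[0,0,0,0,0,0]])

```text
time: 8.7
tool_pos: [0.4529, 0.0391, 0.1807]
tool_rot: [-0.0, 0.704, 0.711, -0.0]
contact_force: [-1.5, 0.8, -2.9]
gripper_width: 0.152
grasp_force: 59.2
```

Emit:
play_rows(commands=[[0,0,1,0,0,0],[0,0,1,0,0,0],[0,0,1,0,0,0],[0,0,0,0,0,0]])

```text
time: 9.03
tool_pos: [0.4528, 0.0391, 0.1776]
tool_rot: [-0.0, 0.704, 0.711, -0.0]
contact_force: [-1.7, -0.8, -3.3]
gripper_width: 0.15
grasp_force: 59.2
```

Emit:
play_rows(commands=[[0,0,1,0,0,0],[0,0,1,0,0,0],[0,0,1,0,0,0],[0,0,0,0,0,0]])

```text
time: 9.37
tool_pos: [0.4528, 0.0391, 0.1745]
tool_rot: [-0.0, 0.704, 0.711, -0.0]
contact_force: [-1.5, 0.1, -1.8]
gripper_width: 0.158
grasp_force: 59.2
```

Emit:
play_rows(commands=[[0,0,1,0,0,0],[0,0,1,0,0,0],[0,0,0,0,0,0]])

```text
time: 9.62
tool_pos: [0.4528, 0.0391, 0.1726]
tool_rot: [-0.0, 0.704, 0.711, -0.0]
contact_force: [-1.3, -0.4, -2.1]
gripper_width: 0.15
grasp_force: 59.2
```

Emit:
play_rows(commands=[[0,0,1,0,0,0],[0,0,1,0,0,0],[0,0,0,0,0,0]])

```text
time: 9.87
tool_pos: [0.4528, 0.0391, 0.1705]
tool_rot: [-0.0, 0.704, 0.711, -0.0]
contact_force: [-1.5, 0.1, -3.3]
gripper_width: 0.155
grasp_force: 59.2
```

Noise only; continue.

Emit:
play_rows(commands=[[0,0,1,0,0,0],[0,0,1,0,0,0],[0,0,1,0,0,0],[0,0,0,0,0,0]])

```text
time: 10.2
tool_pos: [0.4528, 0.0391, 0.1675]
tool_rot: [-0.0, 0.704, 0.711, -0.0]
contact_force: [-2.5, -1.6, -2.8]
gripper_width: 0.15
grasp_force: 59.2
```

Emit:
play_rows(commands=[[0,0,1,0,0,0],[0,0,1,0,0,0],[0,0,1,0,0,0],[0,0,0,0,0,0]])

```text
time: 10.53
tool_pos: [0.4531, 0.0391, 0.1652]
tool_rot: [0.0, 0.704, 0.711, 0.0]
contact_force: [-2.7, 0.6, -0.4]
gripper_width: 0.153
grasp_force: 59.6
```

Emit:
play_rows(commands=[[0,0,0.5,0,0,0],[0,0,0.5,0,0,0],[0,0,0,0,0,0],[0,0,0,0,0,0]])

```text
time: 10.87
tool_pos: [0.4531, 0.0391, 0.1643]
tool_rot: [0.0, 0.704, 0.711, 0.0]
contact_force: [-2.6, 0.1, 2.7]
gripper_width: 0.149
grasp_force: 60.0
```

Support felt (≈5.5 N net of weight). Ease off slightly and bring the board nearer the front wall before release.

Emit:
play_rows(commands=[[0,-1,-0.3,0,0,0],[0,-1,-0.2,0,0,0],[0,-0.5,0,0,0,0],[0,0,0,0,0,0],[0,0,0,0,0,0]])

```text
time: 11.28
tool_pos: [0.451, 0.0391, 0.1648]
tool_rot: [0.001, 0.704, 0.711, 0.001]
contact_force: [1.3, -0.7, 1.8]
gripper_width: 0.153
grasp_force: 59.8
```

Emit:
play_rows(commands=[[0,0,0,0,0,0],[0,0,0,0,0,0],[0,0,0,0,0,0],[0,0,0,0,0,0],[0,0,0,0,0,0]], hand=45)

```text
time: 11.7
tool_pos: [0.4502, 0.0391, 0.164]
tool_rot: [-0.0, 0.704, 0.711, -0.0]
contact_force: [-0.6, -0.1, 0.4]
gripper_width: 0.522
grasp_force: 0.0
```

Emit:
play_rows(commands=[[0,0,0,0,0,0],[0,0,0,0,0,0],[0,0,0,0,0,0],[0,0,0,0,0,0],[0,0,0,0,0,0]])

```text
time: 12.12
tool_pos: [0.4504, 0.0391, 0.1643]
tool_rot: [0.0, 0.704, 0.711, 0.0]
contact_force: [-0.9, -0.6, -0.3]
gripper_width: 0.527
grasp_force: 0.0
```

Emit:
play_rows(commands=[[0,0,-8,0,0,0],[0,0,-15,0,0,0],[0,0,-25,0,0,0],[0,0,-30,0,0,0],[0,0,-30,0,0,0]])

```text
time: 12.53
tool_pos: [0.4499, 0.0391, 0.2736]
tool_rot: [-0.0, 0.704, 0.711, -0.0]
contact_force: [1.5, -0.3, -0.5]
gripper_width: 0.527
grasp_force: 0.0
```

Emit:
play_rows(commands=[[0,0,-10,0,0,0],[0,0,0,0,0,0],[0,0,0,0,0,0]])

```text
time: 12.78
tool_pos: [0.4505, 0.0391, 0.2824]
tool_rot: [0.0, 0.704, 0.711, 0.0]
contact_force: [0.1, 0.8, -0.6]
gripper_width: 0.528
grasp_force: 0.0
```

```bash
python3 - <<'E'
from h import *
from plant import imaging
import cv2
f=wrist('w5');g=imaging.grab_frame("scene")
A=cv2.resize(g["image"][150:270,165:285+40,::-1],None,fx=2.5,fy=2.5,interpolation=cv2.INTER_CUBIC)
B=cv2.resize(f["image"][60:260,220:380,::-1],None,fx=2.4,fy=2.4,interpolation=cv2.INTER_CUBIC)
o=np.zeros((480,784,3),np.uint8);o[:300,:400]=A;o[:480,400:784]=B
cv2.imwrite("pics/m5.png",o)
E
```

```text
t 12.78 tcp [0.4505 0.0391 0.2824] y-axis [9.999e-01 1.000e-02 8.000e-04] z [ 8.e-04 -0.e+00 -1.e+00] F [ 0.11  0.75 -0.58] w 0.528 g 0.0 q [-0.08 -0.4   1.95  0.    1.59 -0.09]
```

View pics/m5.png

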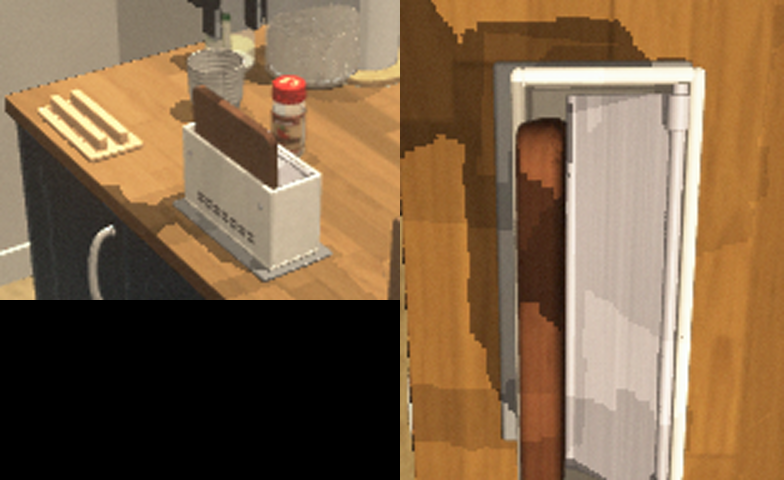

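The board stands upright in the dock with the flap leaning on its far face. The gripper is clear, and the cup and spice jar are undisturbed.

```bash
python3 -c "
from plant import manip
print(manip.job_done())"
```

```text
the job is handed in; nothing more can be done
None
```

The small board stands upright in the dock, released gently on the sprung support with the flap leaning on its far face; the job was handed in at about 13 s, and no verdict came back.

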